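# Load the brass bar in the collet and lock it

## Task

Take the round brass bar from the blue rack and feed it straight down into the open collet, past the drag of the jaws, until it presses firmly on the hidden depth stop, without ramming the stop. Then swing the red-gripped lever all the way round to clamp the bar, leaving it bearing on the stop. Let go, and leave the steel hex bar and the other things alone.

Things in the scene. Friction and masses are not known exactly. Their poses are not given: they have to be found in the camera images.
- brass_bar: round brass bar, 14 mm diameter, 140 mm long, 150 g, standing upright in one of the two rack holes; origin at the centre of its lower end, z along the bar upward; lower end chamfered 2.5 mm
- hex_bar: bright steel hexagonal bar of the same length, 14 mm across flats, standing in the other rack hole; same frame; not to be used
- bar_rack: blue block fixed to the worktop, 50 x 120 x 50 mm; origin at the centre of its underside; the two holes (17 mm wide, 40 mm deep) lie 30 mm either side of the centre along its y axis, so the bars stand 100 mm out of it
- collet_fixture: grey collet fixture fixed to the worktop: 72 mm square housing 62 mm high with small bolted ears (116 mm over the ears), on it a round steel nose 44 mm wide, its top 90 mm above the worktop; origin at the centre of its underside, on the vertical collet axis. Inside, 35 to 60 mm above the worktop, three sprung jaws rub on the bar
- collet_mouth (a point): centre of the countersunk mouth (26 mm wide, narrowing to the 16.6 mm bore over 8 mm), at the top of the nose, on the collet axis, 90 mm above the worktop. From about 30 mm below it the open jaws' drag resists feeding (about 3 to 9 N while it moves, somewhat more on entering the jaws, less at rest) and keeps the bar from sinking by its own weight
- depth_stop: socket of the depth stop; origin on the collet axis 1 mm above the worktop, which does NOT show the stop's height: it is set afresh each time, unseen, 51 to 75 mm below the mouth. Sprung: 1 N at first touch, 2.5 N more per mm, solid after 5 mm; stays pressed when the bar is let go. Pressed home: over 4 N on it (besides the drag); over 20 N damages it
- lever (a joint): clamping lever turning about the vertical collet axis, counterclockwise seen from above as it closes: 0 = open (it starts at 0 to 0.12), 1.0 rad = end of travel, clamped; stays where it is left; needs about 5 to 7 N at the grip, rising toward the end
- lever_grip (a point): top end of the lever's upright red grip, 14 mm diameter, 100 mm from the collet axis, top 127 mm above the worktop; the red part is 46 mm long and the lever's arm below it has its top 75 mm above the worktop; with the lever at q the arm points at -2.07 + q rad from the fixture's x axis
- tape_roll: roll of paper tape lying flat, 104 mm wide, 24 mm high; origin at the centre of its underside; leave alone
- screwdriver: blue-handled screwdriver, 103 mm long, lying; origin under its centre; leave alone
- wash_bottle: white squeeze bottle with red cap and bent spout, 205 mm high; origin at the centre of its underside; leave alone

How it is judged:
On the way, in this order (a step that is already met when the one before it is completed fails the run):
1. the brass bar is in the open collet and presses on the depth stop with more than 4 N (contact force between brass_bar and depth_stop above 4 N and value of joint lever below 0.3 rad and horizontal distance between brass_bar and collet_mouth below 0.004 m), for 0.15 s.
2. the lever is swung round to clamp the bar (value of joint lever above 0.9 rad), for 0.2 s.
At the end, for the whole second after the job is handed in: the lever stands at more than 0.9 rad; the brass bar stands upright in the collet (within 0.06 rad, its lower end within 4 mm of the collet axis), at rest and still bearing on the depth stop (more than 0.7 N) (value of joint lever above 0.9 rad and contact force between brass_bar and depth_stop above 0.7 N and horizontal distance between brass_bar and collet_mouth below 0.004 m and angle between brass_bar's own z axis and vertical below 0.06 rad and linear speed of brass_bar below 0.01 m/s); the robot touches nothing.
It fails at once if the depth stop is rammed (more than 20 N on it) (contact force between brass_bar and depth_stop above 20 N).
It fails at once if the hex bar is disturbed (moved more than 15 mm) (distance of hex_bar from where it was at the start of the episode above 0.015 m).
It fails at once if a bystander is shoved (more than 20 mm) (distance of any of tape_roll, screwdriver, wash_bottle from where it was at the start of the episode above 0.02 m).
It also fails if it takes over 70 s, if anything falls off the work surface, if the arm or the gripper's body presses on something with over 40 N, if the wrist force passes 120 N, or if a joint passes its speed limit or range.

## Robot

A 6-joint arm with a two-finger parallel gripper is mounted at the origin on the work surface; the furniture and walls round the work are solid. World frame = base frame: x ahead of the robot, y to its left, z up, the work surface at z = 0. Lengths are in m, angles in rad, forces in N, time in s.
With the tool pointing down it reaches from about 0.35 to 0.875 m from the base axis. Payload 4.2 kg.
Tool frame: the origin (TCP) lies at the very end of the fingers, on their centre line; the grasp point (between the pads) lies 19 mm behind it (bot.hold_point_z is the distance from the TCP to the grasp point, in m); z points along the fingers, y is the direction in which the jaws open and shut (so a half turn about z gives the same grasp; the last joint's range is limited). The gripper opens to 87 mm and grips with 3 to 60 N. Pads are 19 mm wide; open, the fingers measure 117 mm over their backs; the gripper's body (75 mm by 190 mm) begins 51 mm behind the grasp point.
Start: joints at [1.543, 0.385, 0.008, 0, -1.194, -0.259], TCP at [0.177, 0.599, 0.223] pointing down, gripper open.
Joint ranges: [-3.14, 3.14], [-1.21, 2.06], [-1.07, 1.41], [-3.16, 2.05], [-2.99, -0.16], [-3.1, 3.1]. Speed limits (rad/s): [2.79, 2.79, 3.14, 3.14, 3.14, 3.14].

## Interface

Orientations are given as a rotation vector (axis times angle).
In Python, from cell import state, grab_frame, camera_params, job_done, bot gives the robot as it stands.
- The arm moves only by the tool move_arm, never from a script. Its argument "commands" is a list of rows, each a list of 3 entries, a list of its own where there are three numbers: the shift along the tool's x, y, z in m, then the turn about the tool's z in rad, then the opening, from 0 (shut) to 1 (fully open). A call has 1 to 10 rows; each row is the pose to reach, as a shift and turn from the pose measured when the call began, along the tool's axes at that moment; what a row does not reach only later rows make up. A row lasts 1/8 s, in which the tool goes at most 62.5 mm and 10.7 degrees, less where a joint would pass 70% of its speed; a pose out of reach is approached as far as the arm can. A call with a gripper value outside its range is refused whole. The fingers move at their own pace and stop on an object; "force" is the grip in N (left out, the last holds). Time passes only in rows, so rows that repeat a pose let the fingers close. It gives the time, the measured TCP pose, the force and the opening at its end, in the units of the state.
- state(): the state, without advancing time (a new reading comes with each control period).
- grab_frame(name): name is "side" or "top"; returns the picture (400x640x3 uint8, red, green, blue); there is no depth.
- camera_params(name): a dict with "camera_matrix" (3x3 intrinsics, pixels), "origin" and "orientation" of the camera in the world. Camera axes: x right, y down, z forward; pixel columns grow to the right and rows downward; lengths in m; the calibration is good to about 2 mm. A picture is of the moment at which its call begins. camera_params takes no time and is no camera call.
- job_done(): hands the job in, once; it reports no verdict.
The state is a dict: "time": time; "joint_positions": joint angles; "qd": joint speeds; "joint_torque": joint torques, N m; "tcp_pos": TCP position; "ee_rot": TCP orientation; "contact_force": force on the tool from outside, world axes, zero at the start; "wrist_torque": the same for the moment, N m; "opening": opening from 0.0 (shut) to 1.0 (fully open).
Only numpy, scipy, OpenCV 4.12 (cv2) and the standard library are available. Lean on these libraries where they do the work, as an engineer would, in place of code of your own. Each camera call takes 0.05 s, during which the arm holds its last target. There are 200 camera calls.

## Working session

There is one attempt and no reset: what is moved stays moved. The work goes in short steps, Python scripts to look and compute and a tool call to move; the robot and the scene stay as the last step left them, time stands still between calls to the robot, and variables do not carry over. Pictures are saved under pics/ and viewed, about 8 in all and at most 12, crops included, and the job is handed in when it is done.

Besides the shell and the picture viewer there is one more tool, called after "Request:" as name(argument=value, ...) on one line, values as JSON. move_arm: Moves the arm, as the interface text tells. Its arguments: {"type":"object","properties":{"commands":{"type":"array"},"force":{"type":"number"}},"required":["commands"]}

```bash
ls; mkdir -p pics; python3 - <<'E'
from cell import *
import cv2
print(state())
for n in ("side","top"):
    f=grab_frame(n); cv2.imwrite(f"pics/{n}0.png",f[:,:,::-1]); print(n,camera_params(n))
E
```

```text
pics
{'time': 0.0, 'joint_positions': array([ 1.54258339e+00,  3.85545259e-01,  6.62945037e-03, -4.98513528e-04,
       -1.19400108e+00, -2.58602897e-01]), 'qd': array([-6.79990334e-04, -3.57662316e-05, -1.34323060e-03, -1.55157847e-03,
       -2.08314540e-04,  6.90184439e-04]), 'joint_torque': array([ 8.53989768e-04, -3.90668929e+01,  1.87403744e+01,  4.21994895e+00,
        1.10335060e-02, -1.87508467e-04]), 'tcp_pos': array([0.17662257, 0.59889556, 0.22146792]), 'ee_rot': array([ 3.10716437e+00, -4.48963649e-01, -3.39904660e-04]), 'contact_force': array([-0.0099586 , -0.57374156,  1.0244704 ]), 'wrist_torque': array([ 0.0256761 , -0.0366167 ,  0.01685695]), 'opening': 0.9980917673870959}
side {'camera_matrix': array([[363.63190569,   0.        , 320.04391468],
       [  0.        , 363.63190569, 202.03470517],
       [  0.        ,   0.        ,   1.        ]]), 'origin': array([ 0.43110798, -0.72768568,  0.66848056]), 'orientation': array([-2.19691414,  0.17421701, -0.10824499])}
top {'camera_matrix': array([[511.88505563,   0.        , 318.85054069],
       [  0.        , 511.88505563, 207.26085414],
       [  0.        ,   0.        ,   1.        ]]), 'origin': array([0.47487245, 0.07581046, 1.32793652]), 'orientation': array([-2.18642638,  2.14270805, -0.08792259])}
```

View pics/top0.png

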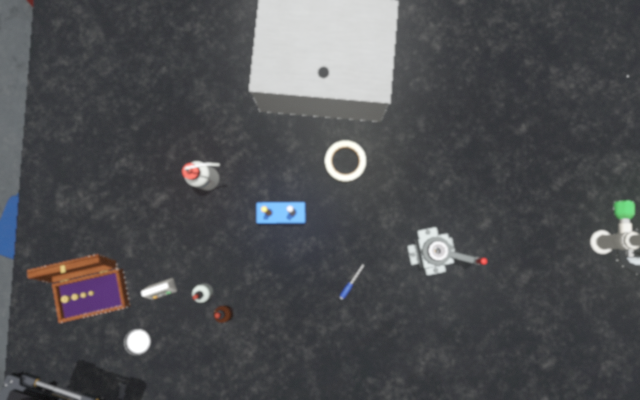

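View pics/side0.png

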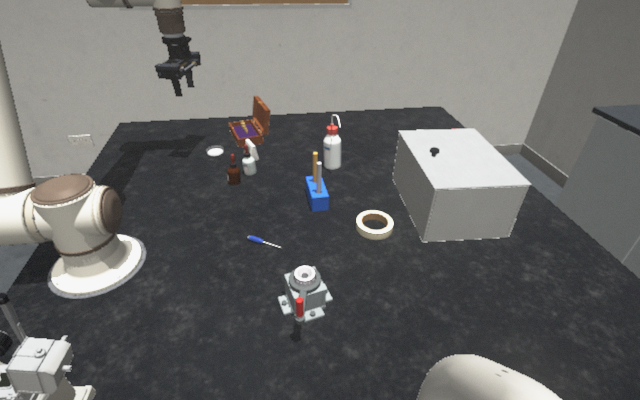

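The top view shows brass at about (266,211) and hex at (291,211) in the blue rack. The collet nose is near (437,250) and the red grip near (484,261). In the side view the brass top is near (315,153), the nose near (305,275) and the grip near (299,305). Next I'll measure with masks and look at enlarged crops.

```bash
cat > h.py <<'E'
import numpy as np, cv2
from scipy.spatial.transform import Rotation as R
from cell import *
def ray(n,uv):
    c=camera_params(n); d=np.linalg.solve(c["camera_matrix"],[uv[0],uv[1],1.])
    return np.array(c["origin"]), R.from_rotvec(c["orientation"]).apply(d)
def plane(n,uv,z):
    o,d=ray(n,uv); return o+d*(z-o[2])/d[2]
def tri(a,b):
    (o1,d1),(o2,d2)=ray("top",a),ray("side",b)
    s=np.linalg.lstsq(np.c_[d1,-d2],o2-o1,rcond=None)[0]
    p,q=o1+s[0]*d1,o2+s[1]*d2
    return (p+q)/2,np.linalg.norm(p-q)
def proj(n,p):
    c=camera_params(n); k=R.from_rotvec(c["orientation"]).inv().apply(np.array(p)-c["origin"])
    u=c["camera_matrix"]@k; return u[:2]/u[2]
def blobs(f,lo,hi,roi,amin=4):
    x0,y0,x1,y1=roi; hsv=cv2.cvtColor(f[y0:y1,x0:x1].copy(),cv2.COLOR_RGB2HSV)
    m=cv2.inRange(hsv,lo,hi); n,l,s,c=cv2.connectedComponentsWithStats(m)
    return [(s[i],c[i]+[x0,y0],np.argwhere(l==i)[:,::-1]+[x0,y0]) for i in range(1,n) if s[i,4]>=amin]
E
python3 - <<'E'
from h import *
T=cv2.imread("pics/top0.png")[:,:,::-1];S=cv2.imread("pics/side0.png")[:,:,::-1]
for nm,lo,hi,rt,rs in [("brass",(12,70,60),(30,255,255),(245,190,320,230),(295,140,340,220)),("blue",(100,120,60),(125,255,255),(245,190,320,230),(295,140,340,220)),("red",(0,150,60),(8,255,255),(460,240,500,280),(280,280,320,340))]:
    for n,f,r in (("top",T,rt),("side",S,rs)):
        for s,c,p in blobs(f,lo,hi,r): print(nm,n,s[4],c.round(1),s[:4]+[r[0],r[1],0,0], cv2.minAreaRect(p.astype(np.float32)) if nm=="blue" else "")
a=cv2.resize(T[190:290,245:500],None,fx=3,fy=3,interpolation=cv2.INTER_CUBIC)
cv2.imwrite("pics/c1.png",a[:,:,::-1])
a=np.hstack([cv2.resize(S[145:220,290:345],None,fx=7,fy=7,interpolation=cv2.INTER_CUBIC)[:525],cv2.resize(S[255:330,270:340],None,fx=5.7,fy=7,interpolation=cv2.INTER_CUBIC)])
cv2.imwrite("pics/c2.png",a[:,:,::-1])
E
```

```text
brass top 22 [265.8 210.4] [263 208   7   6] 
brass side 122 [314.6 164.3] [312 151   6  31] 
blue top 687 [278.  213.9] [256 202  50  23] ((280.5, 213.0), (48.99999237060547, 21.999996185302734), 0.0)
blue side 571 [316.7 194.9] [305 175  24  37] ((316.8807373046875, 192.43580627441406), (37.73835754394531, 20.401702880859375), 73.3007583618164)
red top 33 [483.2 260.7] [480 258   7   6] 
red side 99 [299.1 306.2] [296 297   7  19]
```

View pics/c1.png

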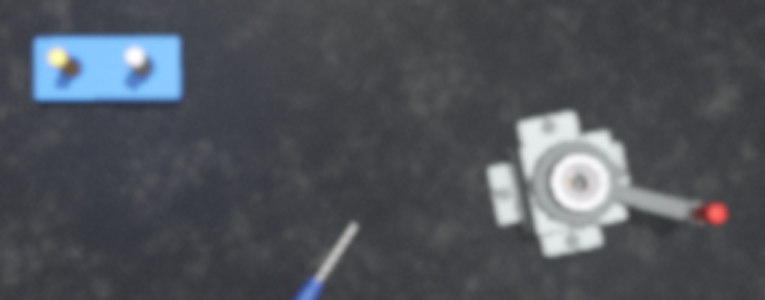

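View pics/c2.png

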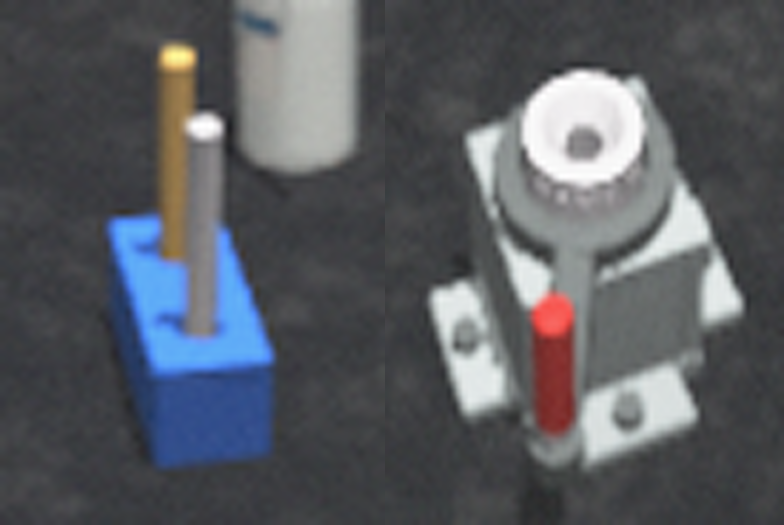

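Crop 1 (3x) shows the brass top at (57,57), hex at (134,57), nose disc at (579,183) and grip at (717,213). Crop 2 shows the brass top at (178,57), the nose face at (582,128) and the grip top at (553,313). Now I'll triangulate.

```bash
python3 - <<'E'
from h import *
T=cv2.imread("pics/top0.png")[:,:,::-1];S=cv2.imread("pics/side0.png")[:,:,::-1]
def hull(n,f,roi,th):
    x0,y0,x1,y1=roi;g=cv2.resize(f[y0:y1,x0:x1].min(2),None,fx=4,fy=4,interpolation=cv2.INTER_CUBIC)
    cs=cv2.findContours((g>th).astype(np.uint8),cv2.RETR_EXTERNAL,cv2.CHAIN_APPROX_NONE)[0]
    c=max(cs,key=cv2.contourArea); e=cv2.fitEllipse(cv2.convexHull(c)); print(n,th,np.round(np.array(e[0])/4+[x0-.375,y0-.375],2),np.array(e[1])/4); return np.array(e[0])/4+[x0-.375,y0-.375]
for th in (190,205,220): t=hull("top",T,(427,240,448,261),th); s=hull("side",S,(288,262,322,290),th); print("nose",tri(t,s))
for n,a,b in [("brass",(263.7,208.7),(315.0,152.7)),("hex",(289.3,208.7),(318.9,162.7)),("grip",(483.7,260.6),(299.1,299.3)),("nose eye",(437.7,250.7),(304.1,272.9))]:
    p=tri(a,b); print(n,p, "top@h",plane("top",a,{"b":.15,"h":.15,"g":.127,"n":.09}[n[0]])[:2],"side@h",plane("side",b,{"b":.15,"h":.15,"g":.127,"n":.09}[n[0]])[:2])
for z,uvs in ((.05,[(255.5,201.5),(305.5,201.5),(305.5,223.5),(255.5,223.5)]),):
    for u in uvs: print("rack",plane("top",u,z).round(4))
E
```

```text
top 190 [438.36 250.32] [19.40610695 20.35717964]
side 190 [304.68 272.72] [16.3033638  22.21804047]
nose (array([ 0.49586277, -0.19350416,  0.08856327]), np.float64(0.0006743462981155307))
top 205 [438.24 250.32] [18.69102478 19.44298935]
side 205 [304.56 272.76] [16.04859924 21.54192734]
nose (array([ 0.49574486, -0.19329312,  0.08824184]), np.float64(0.0009085897867925148))
top 220 [438.11 250.33] [17.93466759 18.58870506]
side 220 [304.38 272.88] [15.65617466 20.82644653]
nose (array([ 0.49555468, -0.19308489,  0.08768648]), np.float64(0.0012420077458852037))
brass (array([0.58267102, 0.22302027, 0.14726049]), np.float64(0.0008382533152724552)) top@h [0.58283795 0.22263436] side@h [0.58145228 0.21801351]
hex (array([0.58427818, 0.16355982, 0.14682796]), np.float64(2.585622189517892e-05)) top@h [0.58399721 0.16332266] side@h [0.58333377 0.15814013]
grip (array([ 0.47326929, -0.29074432,  0.12480993]), np.float64(0.0012583038846699548)) top@h [ 0.47389856 -0.2901246 ] side@h [ 0.47247351 -0.29247117]
nose eye (array([ 0.49485013, -0.19228761,  0.0868829 ]), np.float64(0.0008531665469309617)) top@h [ 0.49522406 -0.19165183] side@h [ 0.49408428 -0.19513597]
rack [0.6098 0.2563 0.05  ]
rack [0.6122 0.1305 0.05  ]
rack [0.5569 0.1292 0.05  ]
rack [0.5544 0.2545 0.05  ]
```

Request:
move_arm(commands=[[[0.05,0.025,-0.03],0.15,1],[[0.1,0.05,-0.03],0.3,1],[[0.15,0.075,-0.03],0.45,1],[[0.21,0.105,-0.03],0.6,1],[[0.26,0.13,-0.03],0.75,1],[[0.31,0.155,-0.03],0.9,1],[[0.37,0.185,-0.03],1.05,1],[[0.42,0.21,-0.03],1.2,1],[[0.47,0.235,-0.03],1.284,1],[[0.496,0.246,-0.03],1.284,1]], force=40)

```text
time: 1.35
tcp_pos: [0.5841, 0.2202, 0.2513]
ee_rot: [2.215, -2.223, 0.001]
contact_force: [-1.0, 0.2, -0.4]
opening: 0.999
```

Request:
move_arm(commands=[[[-0.0025,0.0013,0.03],0,1],[[-0.0025,0.0013,0.07],0,1],[[-0.0025,0.0013,0.11],0,1],[[-0.0025,0.0013,0.14],0,1],[[-0.0025,0.0013,0.14],0,1],[[-0.0025,0.0013,0.14],0,1]])

```text
time: 2.1
tcp_pos: [0.5834, 0.2228, 0.1124]
ee_rot: [2.217, -2.224, 0.002]
contact_force: [0.1, 0.7, -0.1]
opening: 1.003
```

```bash
python3 - <<'E'
from h import *
print(state()["tcp_pos"],state()["contact_force"])
S=grab_frame("side");T=grab_frame("top")
a=np.hstack([cv2.resize(S[110:220,280:360],None,fx=5,fy=5),cv2.resize(T[160:270,230:310],None,fx=5,fy=5)])
cv2.imwrite("pics/g1.png",a[:,:,::-1])
E
```

```text
[0.58340047 0.22280073 0.11241336] [ 0.06651919  0.72477746 -0.11315878]
```

View pics/g1.png

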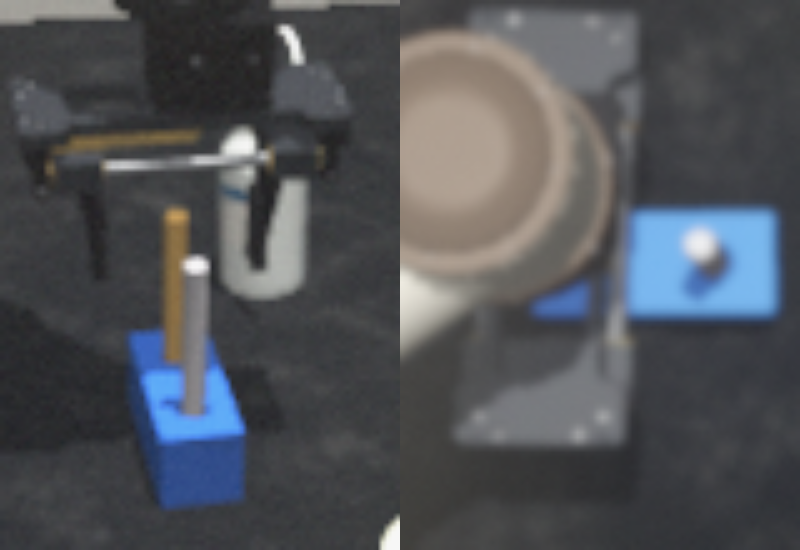

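The brass bar (top at (178,215)) stands midway between the fingers (95 and 260), clear of the hex bar. I'll close the gripper and lift.

Request:
move_arm(commands=[[[0,0,0],0,0.4],[[0,0,0],0,0.2],[[0,0,0],0,0.1],[[0,0,0],0,0.1],[[0,0,0],0,0.1],[[0,0,0],0,0.1],[[0,0,0],0,0.1]], force=45)

```text
time: 3.08
tcp_pos: [0.5835, 0.223, 0.113]
ee_rot: [2.218, -2.225, 0.002]
contact_force: [-0.3, -0.6, 0.1]
opening: 0.286
```

Request:
move_arm(commands=[[[0,0,0],0,0],[[0,0,0],0,0],[[0,0,0],0,0],[[0,0,0],0,0],[[0,0,-0.01],0,0],[[0,0,-0.03],0,0],[[0,0,-0.06],0,0],[[0,0,-0.1],0,0],[[0,0,-0.1],0,0]], force=45)

```text
time: 4.2
tcp_pos: [0.5856, 0.2241, 0.2177]
ee_rot: [-2.212, 2.218, -0.007]
contact_force: [0.3, -0.2, -1.5]
opening: 0.143
```

Request:
move_arm(commands=[[[0.03,0.006,-0.03],0,0],[[0.08,0.017,-0.03],0,0],[[0.13,0.028,-0.03],0,0],[[0.18,0.038,-0.03],0,0],[[0.23,0.049,-0.03],0,0],[[0.28,0.06,-0.03],0,0],[[0.33,0.07,-0.03],0,0],[[0.38,0.081,-0.03],0,0],[[0.41,0.0875,-0.03],0,0],[[0.4175,0.089,-0.03],0,0]])

```text
time: 5.45
tcp_pos: [0.4941, -0.1947, 0.2445]
ee_rot: [-2.209, 2.222, -0.005]
contact_force: [-1.2, 0.1, -2.0]
opening: 0.144
```

Request:
move_arm(commands=[[[0,0,0],0,0],[[0,0,0],0,0]])

```text
time: 5.7
tcp_pos: [0.4942, -0.1939, 0.2442]
ee_rot: [-2.21, 2.221, -0.004]
contact_force: [-0.5, -0.7, -3.2]
opening: 0.148
```

```bash
python3 - <<'E'
from h import *
s=state();p=s["tcp_pos"];print(p,s["ee_rot"],s["contact_force"])
S=grab_frame("side")
b=p+[0,0,-.1024]   # predicted lower end
print("bar end pred",b,proj("side",b),"mouth",proj("side",[.4957,-.1933,.09]))
a=cv2.resize(S[200:320,260:360],None,fx=5,fy=5,interpolation=cv2.INTER_CUBIC)
cv2.imwrite("pics/i1.png",a[:,:,::-1])
E
```

```text
[ 0.49417194 -0.19385775  0.24417446] [-2.21034891  2.22100369 -0.00350869] [-0.45242702 -0.65716832 -3.15597492]
bar end pred [ 0.49417194 -0.19385775  0.14177446] [303.76902246 254.9127059 ] mouth [304.74027671 272.17789365]
```

View pics/i1.png

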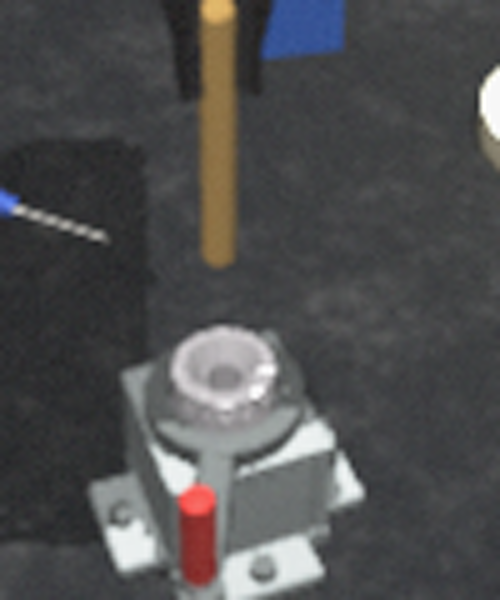

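The bar hangs upright over the nose, with its end at about crop (218,258) and the mouth ellipse around (223,365). I'll compare the bar's centreline with the mouth in the same view.

```bash
python3 - <<'E'
from h import *
s=state();p=s["tcp_pos"]
S=grab_frame("side")
B=max(blobs(S,(12,70,40),(30,255,255),(295,195,315,262)),key=lambda b:b[0][4])
px=B[2];print(B[0])
for v in range(206,258,6):
    r=px[px[:,1]==v][:,0]
    if len(r):
        u=r.mean(); o,d=ray("side",(u,v)); q=o+d*((p[1]-o[1])/d[1]); print(v,u,len(r),q.round(4))
x0,y0,x1,y1=288,262,322,285
g=cv2.resize(S[y0:y1,x0:x1].min(2),None,fx=4,fy=4,interpolation=cv2.INTER_CUBIC)
for th in (140,160,180):
    c=max(cv2.findContours((g>th).astype(np.uint8),0,1)[0],key=cv2.contourArea);e=cv2.fitEllipse(cv2.convexHull(c))
    uv=np.array(e[0])/4+[x0-.375,y0-.375];print(th,uv,np.array(e[1])/4,plane("side",uv,.09))
print(plane("side",(304.6,272.75),.09))
E
```

```text
[  5   4   8  55 394]
206 303.5 8 [ 0.4952 -0.1938  0.2665]
212 303.0 7 [ 0.4941 -0.1938  0.2527]
218 303.5 8 [ 0.4948 -0.1938  0.2383]
224 303.0 7 [ 0.4937 -0.1938  0.2237]
230 303.0 7 [ 0.4935 -0.1938  0.2087]
236 303.0 7 [ 0.4933 -0.1938  0.1932]
242 303.0 7 [ 0.4931 -0.1938  0.1774]
248 303.0 7 [ 0.4929 -0.1938  0.1612]
140 [306.63941193 276.04112625] [20.24374771 26.80125999] [ 0.49822146 -0.20473373  0.09      ]
160 [304.50464821 273.37329483] [16.59572792 20.67189789] [ 0.49475872 -0.19660049  0.09      ]
180 [304.54651642 273.30846977] [15.68629932 20.14337158] [ 0.49487064 -0.19643149  0.09      ]
[ 0.49519085 -0.19487364  0.09      ]
```

Request:
move_arm(commands=[[[0,-0.0017,0.015],0,0],[[0,-0.0017,0.03],0,0],[[0,-0.0017,0.042],0,0],[[0,-0.0017,0.05],0,0],[[0,-0.0017,0.056],0,0],[[0,-0.0017,0.062],0,0],[[0,-0.0017,0.068],0,0],[[0,-0.0017,0.068],0,0]])

```text
time: 6.8
tcp_pos: [0.4964, -0.1951, 0.1786]
ee_rot: [-2.212, 2.221, -0.008]
contact_force: [-2.1, -3.8, -0.9]
opening: 0.15
```

Request:
move_arm(commands=[[[0.001,0.0008,0.0],0,0],[[0.001,0.0008,0.004],0,0],[[0.001,0.0008,0.008],0,0],[[0.001,0.0008,0.008],0,0]])

```text
time: 7.3
tcp_pos: [0.4954, -0.196, 0.1697]
ee_rot: [-2.213, 2.221, -0.007]
contact_force: [-1.0, -3.2, -1.8]
opening: 0.145
```

Request:
move_arm(commands=[[[0.001,0.0004,0.0],0,0],[[0.001,0.0004,0.003],0,0],[[0.001,0.0004,0.003],0,0]])

```text
time: 7.68
tcp_pos: [0.4951, -0.1968, 0.1664]
ee_rot: [-2.212, 2.221, -0.007]
contact_force: [0.2, -2.0, -2.3]
opening: 0.145
```

Request:
move_arm(commands=[[[0.0007,0,0.003],0,0],[[0.0007,0,0.006],0,0],[[0.0007,0,0.009],0,0],[[0.0007,0,0.012],0,0],[[0.0007,0,0.015],0,0],[[0.0007,0,0.016],0,0]])

```text
time: 8.43
tcp_pos: [0.4953, -0.1977, 0.1507]
ee_rot: [-2.213, 2.221, -0.008]
contact_force: [-0.8, -2.2, 3.0]
opening: 0.147
```

Request:
move_arm(commands=[[[0.0003,0,0.002],0,0],[[0.0003,0,0.004],0,0],[[0.0003,0,0.006],0,0],[[0.0003,0,0.006],0,0]])

```text
time: 8.93
tcp_pos: [0.4954, -0.198, 0.1444]
ee_rot: [-2.213, 2.221, -0.007]
contact_force: [-0.6, -1.7, 1.6]
opening: 0.145
```

Request:
move_arm(commands=[[[0.0003,0,0.002],0,0],[[0.0003,0,0.004],0,0],[[0.0003,0,0.004],0,0]])

```text
time: 9.3
tcp_pos: [0.4954, -0.1981, 0.1401]
ee_rot: [-2.212, 2.221, -0.007]
contact_force: [-0.6, -0.9, 2.6]
opening: 0.143
```

Request:
move_arm(commands=[[[0,0,0.002],0,0],[[0,0,0.003],0,0],[[0,0,0.003],0,0]])

```text
time: 9.68
tcp_pos: [0.4954, -0.1981, 0.1371]
ee_rot: [-2.212, 2.221, -0.007]
contact_force: [-0.7, -0.7, 3.6]
opening: 0.15
```

Request:
move_arm(commands=[[[0,0,0.002],0,0],[[0,0,0.003],0,0],[[0,0,0.003],0,0]])

```text
time: 10.05
tcp_pos: [0.4954, -0.198, 0.1338]
ee_rot: [-2.212, 2.221, -0.006]
contact_force: [-0.8, -1.1, 4.4]
opening: 0.148
```

Request:
move_arm(commands=[[[0,0,0.002],0,0],[[0,0,0.003],0,0],[[0,0,0.003],0,0]])

```text
time: 10.42
tcp_pos: [0.4954, -0.1979, 0.1307]
ee_rot: [-2.212, 2.221, -0.006]
contact_force: [-0.2, -0.1, 3.5]
opening: 0.147
```

Request:
move_arm(commands=[[[0,0,0.002],0,0],[[0,0,0.003],0,0],[[0,0,0.003],0,0]])

```text
time: 10.8
tcp_pos: [0.4954, -0.1978, 0.1275]
ee_rot: [-2.212, 2.221, -0.006]
contact_force: [-1.0, -0.1, 4.0]
opening: 0.145
```

Request:
move_arm(commands=[[[0,0,0.002],0,0],[[0,0,0.003],0,0],[[0,0,0.003],0,0]])

```text
time: 11.18
tcp_pos: [0.4954, -0.1977, 0.1245]
ee_rot: [-2.212, 2.221, -0.006]
contact_force: [-2.4, 0.6, 4.1]
opening: 0.145
```

Request:
move_arm(commands=[[[0,0,0.002],0,0],[[0,0,0.003],0,0],[[0,0,0.003],0,0]])

```text
time: 11.55
tcp_pos: [0.4954, -0.1977, 0.1214]
ee_rot: [-2.212, 2.221, -0.006]
contact_force: [-0.5, 0.3, 4.1]
opening: 0.148
```

Request:
move_arm(commands=[[[0,0,0.002],0,0],[[0,0,0.003],0,0],[[0,0,0.003],0,0]])

```text
time: 11.92
tcp_pos: [0.4956, -0.1976, 0.1195]
ee_rot: [-2.212, 2.221, -0.007]
contact_force: [-2.3, 2.1, 9.8]
opening: 0.146
```

Request:
move_arm(commands=[[[0,0,0.001],0,0],[[0,0,0.002],0,0],[[0,0,0.002],0,0]])

```text
time: 12.3
tcp_pos: [0.4958, -0.1975, 0.1189]
ee_rot: [-2.213, 2.22, -0.008]
contact_force: [-2.4, 2.1, 11.8]
opening: 0.149
```

Request:
move_arm(commands=[[[0,0,0.0015],0,0],[[0,0,0.0025],0,0],[[0,0,0.0025],0,0],[[0,0,0.0025],0,0]])

```text
time: 12.8
tcp_pos: [0.4959, -0.1975, 0.1182]
ee_rot: [-2.214, 2.219, -0.009]
contact_force: [-5.1, 2.7, 14.0]
opening: 0.146
```

Request:
move_arm(commands=[[[0,0,0.002],0,0.5],[[0,0,0.0015],0,0.5],[[0,0,0.001],0,0.5],[[0,0,0.0],0,0.5],[[0,0,-0.0],0,0.5],[[0,0,-0.0],0,0.5],[[0,0,-0.03],0,0.5],[[0,0,-0.07],0,0.5],[[0,0,-0.11],0,0.5],[[0,0,-0.11],0,0.5]])

```text
time: 14.05
tcp_pos: [0.4969, -0.1981, 0.232]
ee_rot: [-2.211, 2.215, -0.019]
contact_force: [-0.2, 0.8, -0.6]
opening: 0.495
```

```bash
python3 - <<'E'
from h import *
s=state();p=s["tcp_pos"];print(p,s["ee_rot"],s["contact_force"],s["opening"])
S=grab_frame("side")
a=cv2.resize(S[200:320,260:360],None,fx=5,fy=5,interpolation=cv2.INTER_CUBIC)
cv2.imwrite("pics/i2.png",a[:,:,::-1])
x,y=.4957,-.197
for z in (.09,.155,.16,.165): print(z,proj("side",[x,y,z]))
E
```

```text
[ 0.49690301 -0.19805745  0.23197424] [-2.21098821  2.21515673 -0.01935165] [-0.21629525  0.83392357 -0.57989765] 0.4953253702015324
0.09 [304.96903944 273.46212303]
0.155 [304.64237999 251.19268555]
0.16 [304.61583292 249.38288557]
0.165 [304.58907076 247.55842178]
```

View pics/i2.png

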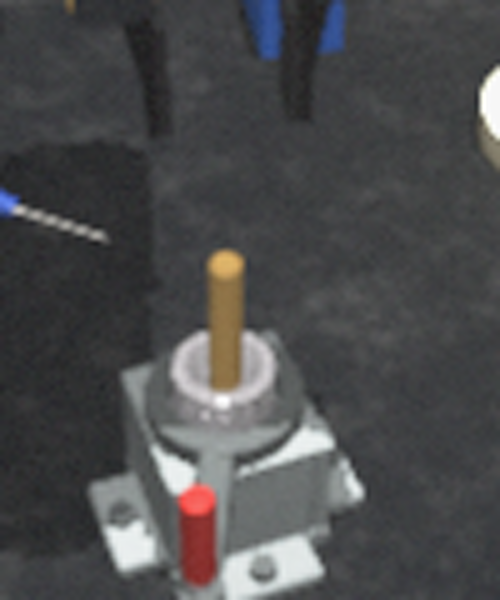

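Bar stands upright in the collet, its top at crop (227,262). That puts the top at z≈0.153, so the lower end is near 13 mm. Now the lever grip.

Request:
move_arm(commands=[[[0.03,0.008,0],0.1,0.6],[[0.07,0.017,0],0.228,0.6],[[0.095,0.0238,0],0.228,0.6],[[0.095,0.0238,0.03],0.228,0.6],[[0.095,0.0238,0.07],0.228,0.6],[[0.095,0.0238,0.085],0.228,0.6],[[0.095,0.0238,0.085],0.228,0.6]])

```text
time: 14.98
tcp_pos: [0.4718, -0.2922, 0.1428]
ee_rot: [-1.947, 2.455, -0.007]
contact_force: [-0.2, 0.4, 0.5]
opening: 0.598
```

```bash
python3 - <<'E'
from h import *
s=state();print(s["tcp_pos"],s["ee_rot"],s["contact_force"],s["opening"])
S=grab_frame("side")
a=cv2.resize(S[220:340,250:350],None,fx=5,fy=5,interpolation=cv2.INTER_CUBIC)
cv2.imwrite("pics/l1.png",a[:,:,::-1])
print(proj("side",s["tcp_pos"]))
E
```

```text
[ 0.47181059 -0.29224646  0.14284333] [-1.94655782  2.45538737 -0.00657465] [-0.21706703  0.40469122  0.50429332] 0.5982311722874891
[298.55210096 293.59366495]
```

View pics/l1.png

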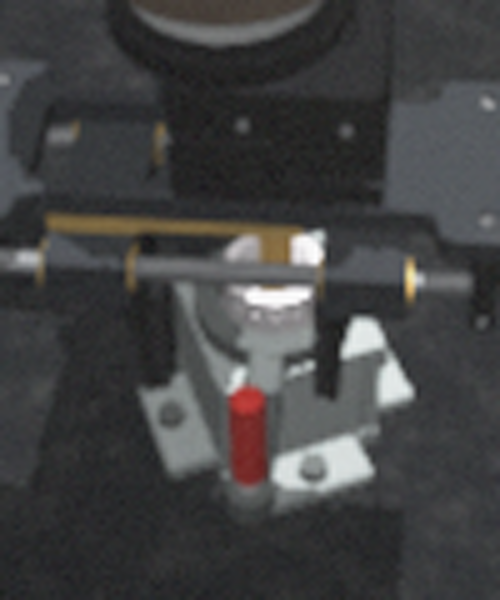

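Grip top (248,400) lies between the fingertips (158 and 327), about 1–2 mm to the right of centre. I'll descend and close lightly.

Request:
move_arm(commands=[[[0,-0.0018,0.02],0,0.6],[[0,-0.0018,0.045],0,0.6],[[0,-0.0018,0.052],0,0.5],[[0,-0.0018,0.052],0,0.3],[[0,-0.0018,0.052],0,0.1],[[0,-0.0018,0.052],0,0],[[0,-0.0018,0.052],0,0],[[0,-0.0018,0.052],0,0],[[0,-0.0018,0.052],0,0]], force=15)

```text
time: 16.15
tcp_pos: [0.4731, -0.2926, 0.0927]
ee_rot: [-1.947, 2.456, -0.006]
contact_force: [-4.8, 1.8, 5.1]
opening: 0.154
```

```bash
cat > arc.py <<'E'
import sys
from h import *
s=state();p=s["tcp_pos"];c=np.array([.4957,-.197]);M=R.from_rotvec(s["ee_rot"]).as_matrix()
r=p[:2]-c;th=np.arctan2(r[1],r[0]);print(p,s["contact_force"],s["opening"],"r",np.hypot(*r),"th",th,"yaw",np.arctan2(M[1,0],M[0,0]))
rr=.100
for k,d in enumerate(np.linspace(0,float(sys.argv[1]),int(sys.argv[2])+1)[1:]):
    q=c+rr*np.array([np.cos(th+d),np.sin(th+d)]);w=np.r_[q-p[:2],0]
    print([(M.T@w).round(4).tolist()[:2],-round(d,3)])
E
python3 arc.py 0.5 7
```

```text
[ 0.47313515 -0.29260462  0.09267336] [-4.83029251  1.75194816  5.08854446] 0.15373810415918945 r 0.09823143779755614 th -1.8025770993280497 yaw -1.8008210478399502
[[0.0015, -0.0071], np.float64(-0.071)]
[[0.0008, -0.0142], np.float64(-0.143)]
[[-0.0005, -0.0213], np.float64(-0.214)]
[[-0.0022, -0.0282], np.float64(-0.286)]
[[-0.0045, -0.035], np.float64(-0.357)]
[[-0.0072, -0.0416], np.float64(-0.429)]
[[-0.0104, -0.048], np.float64(-0.5)]
```

Request:
move_arm(commands=[[[0.0015,-0.007,0],-0.07,0],[[0.001,-0.014,0],-0.14,0],[[-0.0005,-0.021,0],-0.21,0],[[-0.002,-0.028,0],-0.285,0],[[-0.0045,-0.035,0],-0.355,0],[[-0.007,-0.0415,0],-0.43,0],[[-0.0105,-0.048,0],-0.5,0]])

```text
time: 17.02
tcp_pos: [0.5194, -0.2922, 0.0927]
ee_rot: [-2.498, 1.898, 0.003]
contact_force: [-5.8, 2.7, 3.7]
opening: 0.154
```

```bash
python3 arc.py 0.4 8
```

```text
[ 0.51939169 -0.29219126  0.09266629] [-5.78051448  2.71883203  3.65091673] 0.15410384635961555 r 0.09809522186623502 th -1.3268671771203215 yaw -1.2995577673336098
[[0.0019, -0.0049], np.float64(-0.05)]
[[0.0017, -0.0099], np.float64(-0.1)]
[[0.0012, -0.0149], np.float64(-0.15)]
[[0.0005, -0.0199], np.float64(-0.2)]
[[-0.0005, -0.0248], np.float64(-0.25)]
[[-0.0018, -0.0296], np.float64(-0.3)]
[[-0.0032, -0.0344], np.float64(-0.35)]
[[-0.0049, -0.0391], np.float64(-0.4)]
```

Request:
move_arm(commands=[[[0.0015,-0.006,0],-0.05,0],[[0.0015,-0.011,0],-0.1,0],[[0.001,-0.016,0],-0.15,0],[[0.0005,-0.021,0],-0.2,0],[[-0.0005,-0.026,0],-0.25,0],[[-0.002,-0.0306,0],-0.3,0],[[-0.0032,-0.0354,0],-0.35,0],[[-0.005,-0.04,0],-0.4,0],[[-0.005,-0.04,0],-0.4,0]])

```text
time: 18.15
tcp_pos: [0.5542, -0.2761, 0.0927]
ee_rot: [-2.826, 1.365, 0.01]
contact_force: [-6.1, 1.8, 4.2]
opening: 0.154
```

```bash
python3 arc.py 0.16 4
```

```text
[ 0.5541973  -0.27607163  0.09265182] [-6.08144078  1.82818183  4.22294204] 0.15412428423704674 r 0.09835779822480026 th -0.933854388687585 yaw -0.9000700906636254
[[0.0017, -0.0039], np.float64(-0.04)]
[[0.0016, -0.0079], np.float64(-0.08)]
[[0.0013, -0.0119], np.float64(-0.12)]
[[0.0009, -0.0159], np.float64(-0.16)]
```

Request:
move_arm(commands=[[[0.001,-0.005,0],-0.04,0],[[0.001,-0.008,0],-0.07,0],[[0.001,-0.009,0],-0.07,0],[[0.001,-0.009,0],-0.07,0]])

```text
time: 18.65
tcp_pos: [0.5596, -0.2717, 0.0926]
ee_rot: [-2.873, 1.267, 0.017]
contact_force: [-5.7, -0.9, 2.7]
opening: 0.158
```

```bash
python3 arc.py 0.08 2
```

```text
[ 0.55955214 -0.27171603  0.09262025] [-5.65049753 -0.86536069  2.67547443] 0.15761857461037776 r 0.09828317025456676 th -0.8636391821530492 yaw -0.8307002361392951
[[0.0018, -0.0039], np.float64(-0.04)]
[[0.0017, -0.0079], np.float64(-0.08)]
```

Request:
move_arm(commands=[[[0.001,-0.005,0],-0.04,0],[[0.001,-0.008,0],-0.06,0],[[0.001,-0.008,0],-0.06,0],[[0.001,-0.008,0],-0.06,0]])

```text
time: 19.15
tcp_pos: [0.5606, -0.2702, 0.0925]
ee_rot: [2.906, -1.181, -0.032]
contact_force: [-11.3, -10.7, 4.2]
opening: 0.156
```

```bash
python3 arc.py 0.08 2
```

```text
[ 0.56060565 -0.27021811  0.09253979] [-11.30678091 -10.70816271   4.19426679] 0.1563733908311214 r 0.09784495131643575 th -0.8455068945632089 yaw -0.7721731584333782
[[0.0024, -0.0038], np.float64(-0.04)]
[[0.0024, -0.0078], np.float64(-0.08)]
```

The lever is at its end stop: tangential force rose to about 15 N with no further travel. I'll release and retreat upward.

Request:
move_arm(commands=[[[0,0,0],0,0.6],[[0,0,0],0,0.6],[[0,0,0],0,0.6],[[0,0,0],0,0.6],[[0,0,-0.02],0,0.6],[[0,0,-0.06],0,0.6],[[0,0,-0.11],0,0.6],[[0,0,-0.15],0,0.6],[[-0.02,0,-0.17],0,0.6],[[-0.02,0,-0.17],0,0.6]])

```text
time: 20.4
tcp_pos: [0.5504, -0.2564, 0.2654]
ee_rot: [2.908, -1.18, -0.024]
contact_force: [-0.2, 0.7, 0.5]
opening: 0.601
```

```bash
python3 - <<'E'
from h import *
s=state();print(s["tcp_pos"],s["contact_force"],s["opening"])
S=grab_frame("side");T=grab_frame("top")
for f,roi,n in ((S,(270,255,380,340),"side"),(T,(425,200,510,290),"top")):
    for b in blobs(f,(0,150,60),(8,255,255),roi): print(n,b[0][4],b[1])
a=np.hstack([cv2.resize(S[130:330,255:375],None,fx=3,fy=3),cv2.resize(T[150:350,400:520],None,fx=3,fy=3)])
cv2.imwrite("pics/f.png",a[:,:,::-1])
E
```

```text
[ 0.55043174 -0.25641965  0.26537215] [-0.22963318  0.7335392   0.48672194] 0.6007621921097113
side 116 [342.20689655 291.43103448]
```

View pics/f.png

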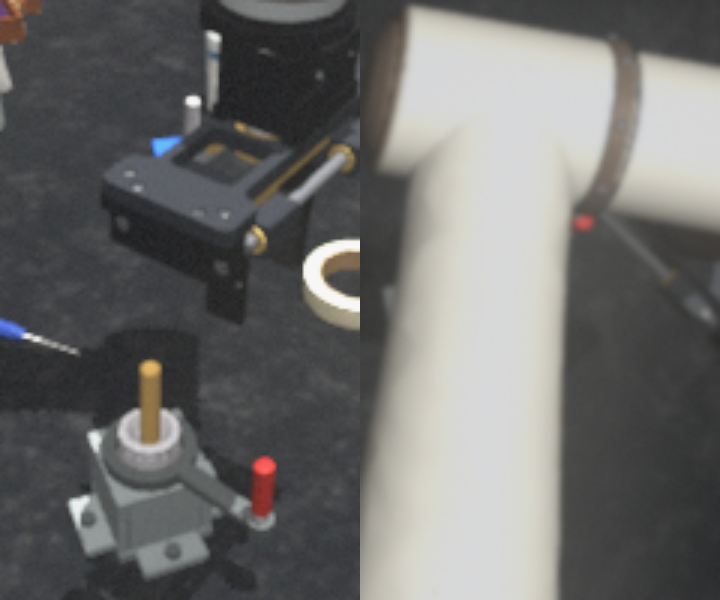

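The side view shows the lever swung round (grip at (263,465)), the bar upright in the collet (top at (150,368)) and the gripper clear. Handing in.

```bash
python3 -c "
from h import *
c=plane('side',(304.6,272.75),.09);g=plane('side',(342.5,284.8),.127);g0=plane('side',(299.1,299.3),.127)
a=lambda p:np.arctan2(*(p-c)[1::-1]);print('lever swing',a(g)-a(g0))
print(job_done())"
```

```text
lever swing 0.9285686822592275
the job is handed in; nothing more can be done
None
```

I took the brass bar from the rack, fed it down into the open collet until it pressed on the depth stop, swung the lever round to clamp it, let go and handed the job in. `job_done()` gave no verdict. The job took about 20 s of the 70 s allowed.

- **Pressing on the stop:** the feed force rose from a steady drag of about 4 N to 14 N over the last 3 mm, so I estimate about 9 N on the stop. I could not read the force on the stop directly, so this rests on the wrist force and travel. The force after clamping and letting go was not measured either.
- **Lever:** the tool followed the arc for about 0.95 rad, then stopped against a hard end with about 15 N on the wrist. A side-camera estimate gives a swing of 0.93 rad, on top of a starting angle of 0 to 0.12. The two figures differ slightly but both put the lever past 0.9 rad.
- **End state:** the last picture shows the bar upright in the collet and the gripper clear with no contact force. The hex bar, tape roll and screwdriver look undisturbed by eye; I did not measure their positions again.
- **Disagreement:** the camera placed the collet about 4 mm too far toward +y compared with where the bar actually ran. I corrected for this from the side forces as the bar went in.

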